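# Nest the sample cup and hold the cover plate over the posts

## Task

Nest the loose steel cup upright in the cup that is fixed in the four-post holder, all the way down, and let go of it. Then take the cover plate by its handle and hold it level above the posts, hovering about 15 mm clear of them and touching nothing below, with its four holes lined up over the threaded holes of the posts (each threaded hole wholly visible through its hole, either way round) ready for a colleague to put the screws in; finish while still holding it still there. Leave the other things on the table where they are.

Things in the scene. Friction and masses are not known exactly. Their poses are not given: they have to be found in the camera images.
- holder: Fixed holder: aluminium base plate 140 (x) x 110 (y) x 8 mm on the table, a steel outer cup standing in its middle, four steel posts, 13 mm thick, at x +-55, y +-40 mm. Flat post tops are 100 mm above the table, each with a 5 mm threaded hole. Origin: centre of the base plate's underside; z up.
- outer_cup_floor (a point): Centre of the outer cup's inner floor, 12 mm above the table, on the holder's axis. The outer cup's rim is 54 mm above the table, 62 mm across outside, 56 mm inside; straight for 12 mm, then tapering to 47 mm inside at the floor.
- inner_cup: Loose open steel cup, smaller and taller than the outer cup: 80 mm high, 51 mm across outside over its upper 44 mm (straight), tapering to 42 mm at the foot; wall 2.5 mm, about 90 g. Starts upright on the table. Nested, it has 2.5 mm play all round, sticks 38 mm out of the outer cup, top 8 mm below the post tops. Origin: centre of its underside; z up its axis.
- cover: Loose aluminium plate 140 (x) x 110 (y) x 4 mm, about 200 g, flat on the table, four 12 mm holes at x +-55, y +-40 mm. Black bail handle on its middle: a bar along x, 70 mm long, 10 mm thick (pinch here), 26 to 38 mm above the plate's underside, on legs at x +-30 mm (50 mm clear between). A half turn makes no difference. Origin: centre of its underside; z up through the handle.
- loupe: Bystander: black loupe, 42 mm across and high, loose. Origin: centre of its underside.
- weight_1: Bystander: green cloth-covered block weight, 34 x 56 x 23 mm, loose. Origin: centre of its underside.
- eraser: Bystander: eraser in a blue sleeve, 21 x 42 x 13 mm, loose. Origin: centre of its underside.
- post_hole0 (a point): Mouth of the threaded hole (5 mm) in the post top at the holder's +x +y corner, 100 mm above the table.
- cover_hole0 (a point): Lower mouth of the 12 mm hole at the cover plate's +x +y corner, level with the plate's underside.
- post_hole1 (a point): Mouth of the threaded hole (5 mm) in the post top at the holder's +x -y corner, 100 mm above the table.
- cover_hole1 (a point): Lower mouth of the 12 mm hole at the cover plate's +x -y corner, level with the plate's underside.
- post_hole2 (a point): Mouth of the threaded hole (5 mm) in the post top at the holder's -x -y corner, 100 mm above the table.
- cover_hole2 (a point): Lower mouth of the 12 mm hole at the cover plate's -x -y corner, level with the plate's underside.
- post_hole3 (a point): Mouth of the threaded hole (5 mm) in the post top at the holder's -x +y corner, 100 mm above the table.
- cover_hole3 (a point): Lower mouth of the 12 mm hole at the cover plate's -x +y corner, level with the plate's underside.
Not all that is in view belongs to the job. What is shaped like the inner_cup but orange or turquoise is not meant.

How it is judged (in metres and radians):
On the way:
1. the loose cup stands nested on the floor of the holder's outer cup, let go (horizontal distance between inner_cup and outer_cup_floor below 0.006 m and height (world z) of inner_cup below 0.016 m and angle between inner_cup's own z axis and vertical below 0.1 rad and contact force between inner_cup and the fingers below 0.1 N and linear speed of inner_cup below 0.02 m/s), for 0.2 s.
At the end, for the whole second after the job is handed in: Loose cup let go, upright on the outer cup's floor (within 4 mm of it, 6 mm of centre). Fingers hold the cover still and level (0.06 rad), underside 4 to 30 mm above the post tops, each hole within 4 mm sideways of a threaded hole, either way round, touching neither holder nor cup (all of step 1 and ((horizontal distance between cover_hole0 and post_hole0 below 0.004 m and horizontal distance between cover_hole1 and post_hole1 below 0.004 m and horizontal distance between cover_hole2 and post_hole2 below 0.004 m and horizontal distance between cover_hole3 and post_hole3 below 0.004 m) or (horizontal distance between cover_hole0 and post_hole2 below 0.004 m and horizontal distance between cover_hole1 and post_hole3 below 0.004 m and horizontal distance between cover_hole2 and post_hole0 below 0.004 m and horizontal distance between cover_hole3 and post_hole1 below 0.004 m)) and z of cover in the frame of holder between 0.104 and 0.13 m and angle between cover's own z axis and vertical below 0.06 rad and contact force between cover and holder below 0.05 N and contact force between cover and inner_cup below 0.05 N and contact force between cover and the fingers above 1 N and linear speed of cover below 0.02 m/s); the arm keeps its last pose, push and grip.
It fails at once if a bystander is moved more than 30 mm (distance of any of loupe, weight_1, eraser from where it was at the start of the episode above 0.03 m).
It also fails if it takes over 51 s, if anything falls off the work surface, if the arm or the gripper's body presses on something with over 40 N, if the wrist force passes 120 N, or if a joint passes its speed limit or range.

## Robot

A 6-joint arm with a two-finger parallel gripper is mounted at the origin on a cart in front of the work surface, level with it; the furniture and walls round the work are solid. World frame = base frame: x ahead of the robot, y to its left, z up, the work surface at z = 0. Lengths are in mm, angles in degrees, forces in N, time in s.
With the tool pointing down it reaches from about 300 to 850 mm from the base axis. Payload 4.2 kg.
Tool frame: the origin (TCP) lies at the very end of the fingers, on their centre line; the grasp point (between the pads) lies env.pinch_z behind it (env.pinch_z is the distance from the TCP to the grasp point, in mm); z points along the fingers, y is the line along which they close (so a half turn about z gives the same grasp; the last joint's range is limited). The gripper opens to 91 mm and grips with 3 to 60 N. Pads are 32 mm wide; open, the fingers measure 118 mm over their backs; the gripper's body (76 mm by 178 mm) begins 60 mm behind the grasp point.
Start: joints at [69.271, 18.312, 89.639, -0, 72.044, -1.146], TCP at [192.733, 541.754, 213.976] pointing down, gripper open.
Joint ranges: [-177.97, 177.97], [-48.28, 115.42], [12.27, 149.76], [-77.06, 257.06], [2.81, 150.46], [-146.56, 146.56]. Speed limits (degrees/s): [147.25, 147.25, 180, 180, 180, 180].

## Interface

Orientations are given as [roll, pitch, yaw] about the fixed x, y, z axes, in that order (R = Rz(yaw) Ry(pitch) Rx(roll)).
In Python, from workcell import state, vision, job_done, env gives the robot as it stands.
- The arm moves only by the tool servo_tool, never from a script. Its argument "rows" is a list of rows, each a list of 5 numbers: the shift along the tool's x, y, z scaled (see below), then the turn about the tool's z scaled (see below), then the opening, from 0 (shut) to 1 (fully open). A call has 1 to 20 rows; each row is the pose to reach, as a shift and turn from the pose commanded when the call began, along the tool's axes at that moment; what a row does not reach only later rows make up. The controller multiplies each number of a shift by 200 mm and each number of a turn by 90 degrees. A row lasts 1/12 s, in which the tool goes at most 41.7 mm and 7.16 degrees, less where a joint would pass 70% of its speed; a pose out of reach is approached as far as the arm can. A call with a number of a shift or a turn outside -1 to 1 is refused whole. A call with a gripper value outside its range is refused whole. The fingers move at their own pace and stop on an object; "force" is the grip in N (left out, the last holds). Time passes only in rows, so rows that repeat a pose let the fingers close. It gives the time, the measured TCP pose, the force, the opening and the grip force at its end, in the units of the state.
- state(): the state, without advancing time (a new reading comes with each control period).
- vision.grab_frame(name): name is "side" or "top" or "wrist"; returns the picture (480x640x3 uint8, red, green, blue); there is no depth.
- vision.camera_info(name): a dict with "vertical_fov" (degrees; the focal length in pixels is half the picture's height over the tangent of half this angle, whatever the lens; pixels are square), "cx", "cy" (the principal point, pixels), "distortion" ([k1, k2, p1, p2, k3] as OpenCV has them; the pictures are not rectified), "T" (4x4, takes a point from camera to world coordinates). Camera axes: x right, y up, looking along -z (the intrinsics and any distortion apply to the point x, -y, -z); pixel columns grow to the right and rows downward; lengths in mm; the calibration is good to about 2 mm. A picture is of the moment at which its call begins: read the wrist's pose just before it. camera_info takes no time and is no camera call; for the wrist camera it gives the pose at the moment of the call.
- job_done(): hands the job in; it is judged then, once.
The state is a dict: "time_s": time; "qpos": joint angles; "qvel": joint speeds; "effort": joint torques, N m; "ee_pos": TCP position; "ee_rot": TCP orientation; "force": force on the tool from outside, world axes, zero at the start; "torque": the same for the moment, N m; "gripper_width": finger opening in mm; "gripper_force": force on a finger pad.
Only numpy, scipy, OpenCV 4.12 (cv2) and the standard library are available. Lean on these libraries where they do the work, as an engineer would, in place of code of your own. Each camera call takes 0.05 s, during which the arm holds its last target. There are 200 camera calls.

## Working session

There is one attempt and no reset: what is moved stays moved. The work goes in short steps, Python scripts to look and compute and a tool call to move; the robot and the scene stay as the last step left them, time stands still between calls to the robot, and variables do not carry over. Pictures are saved under pics/ and viewed, at most 10 in all, crops included, and the job is handed in when it is done.

Besides the shell and the picture viewer there is one more tool, called after ">>>" in YAML: its name, and indented under it one key for each argument. servo_tool: Moves the arm, as the interface text tells. Its arguments: {"type":"object","properties":{"rows":{"type":"array"},"force":{"type":"number"}},"required":["rows"]}

```bash
mkdir -p pics
cat > h.py <<'E'
import numpy as np, cv2
from workcell import state, vision, job_done, env
def K(ci):
    f=240/np.tan(np.radians(ci["vertical_fov"])/2)
    return np.array([[f,0,ci["cx"]],[0,f,ci["cy"]],[0,0,1.]]),np.array(ci["distortion"],float)
def cast(ci,px,z):
    k,d=K(ci); u=cv2.undistortPoints(np.array(px,float).reshape(-1,1,2),k,d).reshape(-1,2)
    T=np.array(ci["T"]); r=np.c_[u[:,0],-u[:,1],-np.ones(len(u))]@T[:3,:3].T
    return T[:3,3]+r*((z-T[2,3])/r[:,2])[:,None]
def proj(ci,P):
    k,d=K(ci); T=np.array(ci["T"]); c=(np.array(P,float).reshape(-1,3)-T[:3,3])@T[:3,:3]
    return cv2.projectPoints(c*[1,-1,-1],np.zeros(3),np.zeros(3),k,d)[0].reshape(-1,2)
def shot(n,f):
    ci=vision.camera_info(n); im=vision.grab_frame(n); cv2.imwrite(f"pics/{f}.png",im[:,:,::-1]); return ci,im
E
python3 - <<'E'
from h import *
np.set_printoptions(precision=2,suppress=True)
s=state(); print(s, env.pinch_z)
for n in ("top","side","wrist"):
    ci,im=shot(n,n+"0"); print(n,ci)
E
```

```text
{'time_s': 0.0, 'qpos': array([69.27, 18.35, 89.71,  0.  , 72.04, -1.15]), 'qvel': array([ 0.01, -0.01,  0.01,  0.09, -0.13,  0.05]), 'effort': array([  0.  , -41.25, -23.2 ,   0.07,   0.05,  -0.  ]), 'ee_pos': array([192.54, 541.27, 213.13]), 'ee_rot': array([-179.9 ,   -0.  ,  160.42]), 'force': array([-0.56,  0.34,  0.13]), 'torque': array([ 0.01,  0.03, -0.02]), 'gripper_force': 0.0, 'gripper_width': 91.23599772243882} 18.8
top {'vertical_fov': 52.18762834527365, 'cx': 325.9479198498426, 'cy': 239.76593631862997, 'distortion': array([-0.05,  0.  ,  0.  ,  0.  ,  0.  ]), 'T': array([[   0.03,    0.99,   -0.14,  386.37],
       [  -1.  ,    0.03,    0.02,   23.95],
       [   0.02,    0.14,    0.99, 1221.34],
       [   0.  ,    0.  ,    0.  ,    1.  ]])}
side {'vertical_fov': 49.54520953462507, 'cx': 327.4638438083884, 'cy': 232.19440808583406, 'distortion': array([-0.14,  0.  ,  0.  ,  0.  ,  0.  ]), 'T': array([[   0.91,   -0.23,    0.35,  913.52],
       [   0.42,    0.47,   -0.78, -798.84],
       [   0.01,    0.85,    0.52,  653.68],
       [   0.  ,    0.  ,    0.  ,    1.  ]])}
wrist {'vertical_fov': 60.351245402498904, 'cx': 314.8592830656968, 'cy': 235.08605118884947, 'distortion': array([-0.09,  0.  ,  0.  ,  0.  ,  0.  ]), 'T': array([[  0.34,  -0.91,  -0.23, 129.34],
       [  0.94,   0.33,   0.08, 563.64],
       [ -0.  ,  -0.24,   0.97, 384.26],
       [  0.  ,   0.  ,   0.  ,   1.  ]])}
```

View pics/top0.png

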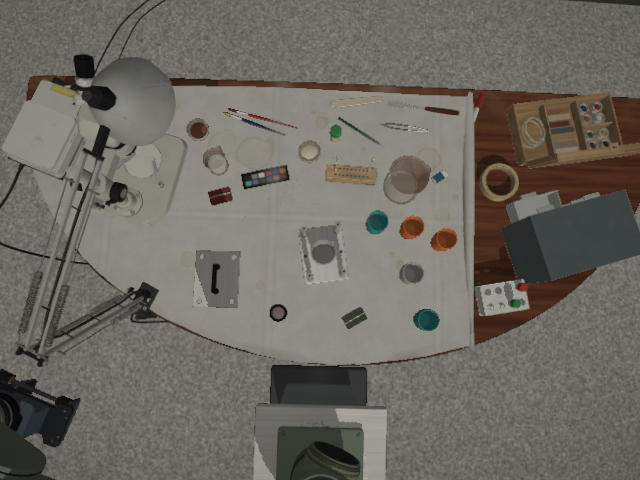

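View pics/side0.png

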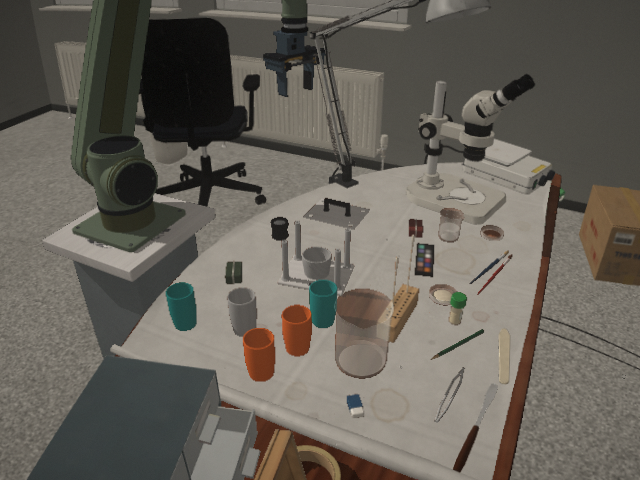

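The top view shows the cup candidates: grey (411,272), orange (412,227) and (444,239), turquoise (376,222) and (426,320), plus clear glass (407,178). The steel-grey one at (411,272) fits. The holder is at (324,252), the cover at (217,279), the loupe at (278,312), the green weight at (354,318) and the eraser at (439,176).

Run:
```python
import cv2
im=cv2.imread("pics/top0.png")[210:340,185:450]
cv2.imwrite("pics/crop0.png",cv2.resize(im,None,fx=3,fy=3,interpolation=cv2.INTER_CUBIC))
```

```text
(no output)
```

View pics/crop0.png

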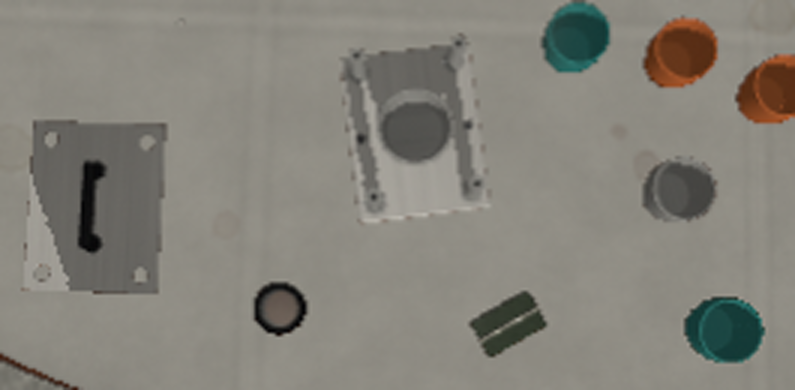

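The crop shows the grey steel cup's rim centre at about (684,190), post holes near (357,60), (460,44), (375,198) and (476,186), and plate holes at (52,139), (148,143), (42,272) and (140,275). The handle runs from (95,170) to (90,243). The choice of cup is confirmed. Next I convert these to world positions.

Run:
```python
from h import *
np.set_printoptions(precision=1,suppress=True)
ci=vision.camera_info("top"); side=vision.camera_info("side")
c=lambda p,z:cast(ci,(np.array(p,float)+.5)/3-.5+[185,210],z)
cup=c([[684,190]],80);print("cup",cup, proj(side,cup))
p=c([[357,60],[460,44],[375,198],[476,186]],100);print("posts",p,p.mean(0),proj(side,p))
h=c([[52,139],[148,143],[42,272],[140,275]],4);print("plate",h,h.mean(0))
b=c([[95,170],[90,243]],38);print("bar",b,b.mean(0),proj(side,b))
for n,q in (("posts",p),("plate",h)):
    for i,j in ((0,1),(2,3),(0,2),(1,3)): print(n,np.linalg.norm(q[i]-q[j]),np.degrees(np.arctan2(*(q[i]-q[j])[1::-1])))
print("by",c([[279,308]],42),c([[508,324]],23))
print("others",c([[724,330],[576,37],[684,50]],80))
s=state();print(s["ee_pos"],s["ee_rot"])
```

```text
cup [[ 473.8 -203.7   80. ]] [[240.3 294.6]]
posts [[565.2  54.4 100. ]
 [580.3 -24.8 100. ]
 [459.2  37.  100. ]
 [470.7 -39.8 100. ]] [518.8   6.7 100. ] [[345.4 229. ]
 [336.5 249.7]
 [296.1 221.5]
 [283.2 240.2]]
plate [[506.  307.9   4. ]
 [505.2 228.    4. ]
 [396.2 309.4   4. ]
 [396.3 228.8   4. ]] [450.9 268.5   4. ]
bar [[478.8 263.7  38. ]
 [420.2 264.4  38. ]] [449.5 264.1  38. ] [[345.9 203.6]
 [324.8 198.7]]
posts 80.63541633489352 100.79339884006383
posts 77.669413590368 98.49864744347664
posts 107.41271183478186 9.316191234761522
posts 110.63890731322391 7.78981145607118
plate 79.88931204917432 89.42337275109706
plate 80.5650382552042 90.08380388452453
plate 109.85989056524829 -0.7879135737887754
plate 108.93083825714905 -0.4371095132177427
by [[373.4 111.   42. ]] [[365.6 -72.7  23. ]]
others [[ 366.4 -235.5   80. ]
 [ 592.4 -117.3   80. ]
 [ 584.8 -203.2   80. ]]
[192.6 541.4 213.3] [-179.9   -0.   160.4]
```

>>> servo_tool:
  rows:
    - [-0.4,-1,0,-0.218,1]
    - [-0.4,-1,0,-0.218,1]
    - [-0.4,-1,0,-0.218,1]
    - [-0.4,-1,0,-0.218,1]
    - [-0.4,-1,0,-0.218,1]
    - [-0.4,-1,0,-0.218,1]
    - [-0.4,-1,0,-0.218,1]
    - [-0.4,-1,0,-0.218,1]
  force: 20

```text
time_s: 0.82
ee_pos: [201.5, 327.3, 214.4]
ee_rot: [179.9, 0.0, 180.0]
force: [-0.3, 0.2, 0.4]
gripper_width: 91.3
gripper_force: 0.0
```

>>> servo_tool:
  rows:
    - [-0.4,-0.9,0,0,1]
    - [-0.4,-0.9,0,0,1]
    - [-0.4,-0.9,0,0,1]
    - [-0.4,-0.9,0,0,1]
    - [-0.4,-0.9,0,0,1]
    - [-0.4,-0.9,0,0,1]

```text
time_s: 1.32
ee_pos: [284.0, 144.0, 214.2]
ee_rot: [-179.9, 0.1, 179.7]
force: [-0.8, 1.7, 0.2]
gripper_width: 91.5
gripper_force: 0.0
```

>>> servo_tool:
  rows:
    - [-0.46,-0.9,0,0,1]
    - [-0.46,-0.9,0,0,1]
    - [-0.46,-0.9,0,0,1]
    - [-0.46,-0.9,0,0,1]
    - [-0.46,-0.9,0,0,1]
    - [-0.46,-0.9,0,0,1]

```text
time_s: 1.82
ee_pos: [378.2, -36.9, 214.0]
ee_rot: [-179.9, 0.2, 179.8]
force: [1.1, -0.2, -0.3]
gripper_width: 91.2
gripper_force: 0.0
```

>>> servo_tool:
  rows:
    - [-0.46,-0.85,0,0,1]
    - [-0.46,-0.85,0,0,1]
    - [-0.46,-0.85,0,0,1]
    - [-0.46,-0.85,0,0,1]
    - [-0.46,-0.85,0,0,1]
    - [-0.46,-0.85,0,0,1]
    - [-0.46,-0.85,0,0,1]
    - [-0.46,-0.85,0,0,1]

```text
time_s: 2.48
ee_pos: [466.1, -201.6, 213.2]
ee_rot: [179.9, -0.1, -179.9]
force: [0.0, -0.6, -0.2]
gripper_width: 91.1
gripper_force: 0.0
```

Run:
```python
from h import *
s=state();ci,im=shot("wrist","w1");print(s["ee_pos"],s["ee_rot"],s["time_s"]);print(proj(ci,[[474,-204,80],[474,-204,0]]))
```

```text
[ 466.09514034 -201.55742091  213.19624685] [ 1.79906358e+02 -7.41836296e-02 -1.79875798e+02] 2.4833
[[312.3828795  234.77835457]
 [312.80509851 214.60357903]]
```

View pics/w1.png

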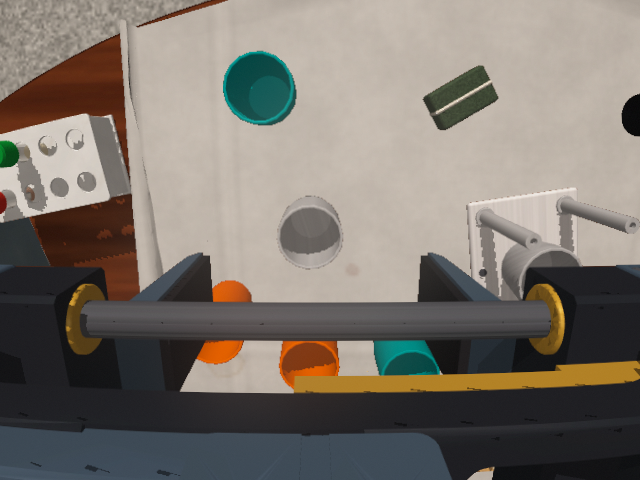

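The wrist view shows the grey cup's rim centred at about (310,237), within 2 px of the prediction. The orange cups are behind the fingers and the turquoise one is at (260,88).

Run:
```python
from h import *
ci=vision.camera_info("wrist");im=cv2.imread("pics/w1.png")
print(cast(ci,[[310,237],[277,237],[343,237],[310,269]],80))
print(proj(ci,[s_:=state()["ee_pos"]]))
```

```text
[[ 475.51504755 -205.73535765   80.        ]
 [ 475.55190197 -230.87312812   80.        ]
 [ 475.4800325  -180.60928799   80.        ]
 [ 501.14211035 -205.77104379   80.        ]]
[[316.39605186 289.41642364]]
```

>>> servo_tool:
  rows:
    - [-0.05,-0.015,0.2,0,1]
    - [-0.05,-0.015,0.4,0,1]
    - [-0.05,-0.015,0.6,0,1]
    - [-0.05,-0.015,0.72,0,1]
    - [-0.05,-0.015,0.815,0,1]
    - [-0.05,-0.015,0.815,0,1]
    - [-0.05,-0.015,0.815,0,1]
    - [-0.05,-0.015,0.815,0,1]

```text
time_s: 3.2
ee_pos: [476.5, -205.9, 52.4]
ee_rot: [-179.9, 0.1, -179.9]
force: [0.1, 0.8, 0.3]
gripper_width: 91.3
gripper_force: 0.0
```

>>> servo_tool:
  rows:
    - [0,0,0,0,0.4]
    - [0,0,0,0,0.4]
    - [0,0,0,0,0.4]
    - [0,0,0,0,0.4]
    - [0,0,0,0,0.4]
    - [0,0,0,0,0.4]
    - [0,0,0,0,0.4]
    - [0,0,0,0,0.4]
  force: 20

```text
time_s: 3.87
ee_pos: [475.5, -206.4, 51.0]
ee_rot: [180.0, 0.0, -180.0]
force: [0.3, -0.7, 1.0]
gripper_width: 51.6
gripper_force: 20.0
```

>>> servo_tool:
  rows:
    - [0,0,-0.15,0,0.4]
    - [0,0,-0.3,0,0.4]
    - [0,0,-0.45,0,0.4]
    - [0,0,-0.65,0,0.4]
    - [-0.05,0.1,-0.65,0,0.4]
    - [-0.1,0.25,-0.65,0,0.4]
    - [-0.15,0.4,-0.65,0,0.4]
    - [-0.2,0.55,-0.65,0,0.4]
    - [-0.22,0.7,-0.65,0,0.4]
    - [-0.22,0.85,-0.65,0,0.4]
    - [-0.22,0.95,-0.65,0,0.4]
    - [-0.22,1,-0.65,0,0.4]
    - [-0.22,1,-0.65,0,0.4]

```text
time_s: 4.95
ee_pos: [519.1, -4.7, 180.7]
ee_rot: [180.0, -0.0, -179.8]
force: [-0.0, -0.4, -0.9]
gripper_width: 51.3
gripper_force: 20.0
```

>>> servo_tool:
  rows:
    - [0,0.06,0,-0.05,0.4]
    - [0,0.06,0,-0.1,0.4]
    - [0,0.06,0,-0.1,0.4]
    - [0,0.06,0,-0.1,0.4]
    - [0,0.06,0,-0.1,0.4]
    - [0,0.06,0,-0.1,0.4]

```text
time_s: 5.45
ee_pos: [519.3, 4.9, 180.9]
ee_rot: [-180.0, -0.0, -171.1]
force: [0.1, 0.4, -1.0]
gripper_width: 51.7
gripper_force: 20.0
```

Run:
```python
from h import *
np.set_printoptions(precision=1,suppress=True)
s=state();ci,im=shot("wrist","w2");print(s["ee_pos"],s["ee_rot"],s["time_s"],s["gripper_width"]);print(proj(ci,[[565,54,100],[580,-25,100],[459,37,100],[471,-40,100],[519,7,54]]))
```

```text
[519.3   4.9 180.9] [-180.    -0.  -171.1] 5.45 51.706313680641465
[[378.3 318.9]
 [257.8 322.5]
 [384.1 155. ]
 [254.9 154.9]
 [318.8 226.5]]
```

View pics/w2.png

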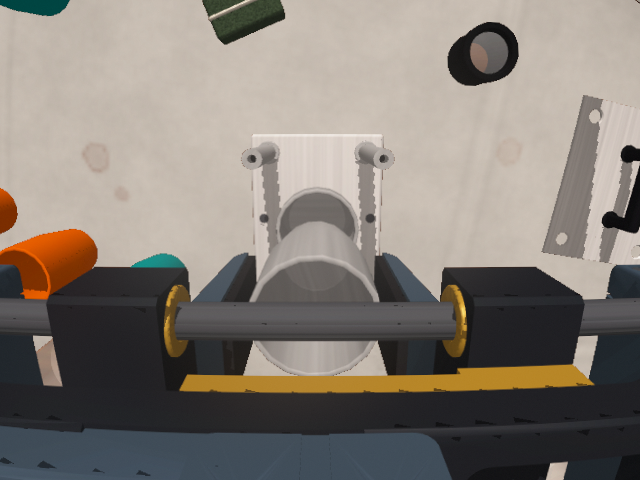

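The wrist view shows the two near post holes at about (252,158) and (384,158), level in the picture, so yaw matches. The held cup is centred at column 316 over the outer cup. Next I refine the hole positions.

```bash
cat >> h.py <<'E'
def dark(im,u,v,r=7,t=None):
    g=cv2.cvtColor(im,cv2.COLOR_RGB2GRAY).astype(float); u,v=int(round(u)),int(round(v))
    w=g[v-r:v+r+1,u-r:u+r+1]; m=np.clip(np.percentile(w,60)*.7-w,0,None); y,x=np.mgrid[-r:r+1,-r:r+1]
    return np.array([u+(m*x).sum()/m.sum(),v+(m*y).sum()/m.sum()]),(m>0).sum()
E
python3 - <<'E'
from h import *
np.set_printoptions(precision=1,suppress=True)
ci=vision.camera_info("wrist");im=cv2.imread("pics/w2.png")[:,:,::-1].copy()
q=[dark(im,252,158),dark(im,384,158)];print(q)
p=cast(ci,[a[0] for a in q],100);d=p[1]-p[0];L=np.linalg.norm(d);d/=L
x=np.array([d[1],-d[0],0]);print(p,L,"yaw",np.degrees(np.arctan2(x[1],x[0])),"centre",p.mean(0)+55*x, state()["ee_pos"],state()["ee_rot"])
E
```

```text
[(array([251.9, 158.2]), np.int64(56)), (array([382.4, 158.3]), np.int64(55))]
[[473.3 -41.4 100. ]
 [461.1  36.5 100. ]] 78.87110912265462 yaw 8.869893735030432 centre [521.5   6.  100. ] [519.3   5.  180.9] [-180.    -0.  -171.1]
```

Run:
```python
from h import *
np.set_printoptions(precision=1,suppress=True)
ci=vision.camera_info("wrist")
p=cast(ci,[[316,257],[316,376],[255,316],[378,316]],209.9);print(p,p[:2].mean(0),np.linalg.norm(p[0]-p[1]))
```

```text
[[495.7   1.1 209.9]
 [543.9   8.7 209.9]
 [522.1 -17.9 209.9]
 [514.9  27.7 209.9]] [519.8   4.9 209.9] 48.83378244741874
```

>>> servo_tool:
  rows:
    - [-0.01,0.004,0,0,0.4]
    - [-0.01,0.004,0.1,0,0.4]
    - [-0.01,0.004,0.2,0,0.4]
    - [-0.01,0.004,0.3,0,0.4]
    - [-0.01,0.004,0.4,0,0.4]
    - [-0.01,0.004,0.45,0,0.4]
    - [-0.01,0.004,0.5,0,0.4]
    - [-0.01,0.004,0.54,0,0.4]
    - [-0.01,0.004,0.56,0,0.4]
    - [-0.01,0.004,0.56,0,0.4]
    - [-0.01,0.004,0.56,0,0.4]

```text
time_s: 6.42
ee_pos: [521.6, 6.8, 69.4]
ee_rot: [-180.0, 0.1, -171.0]
force: [-0.2, 0.2, -1.0]
gripper_width: 51.4
gripper_force: 20.0
```

>>> servo_tool:
  rows:
    - [0,0,0.01,0,0.4]
    - [0,0,0.02,0,0.4]
    - [0,0,0.028,0,0.4]
    - [0,0,0.032,0,0.4]
    - [0,0,0.032,0,0.4]
    - [0,0,0.032,0,0.4]

```text
time_s: 6.92
ee_pos: [521.4, 6.9, 63.0]
ee_rot: [180.0, 0.0, -171.0]
force: [-1.0, 0.9, 4.5]
gripper_width: 50.8
gripper_force: 20.0
```

>>> servo_tool:
  rows:
    - [0,0,0,0,0.65]
    - [0,0,0,0,0.75]
    - [0,0,0,0,0.75]
    - [0,0,0,0,0.75]
    - [0,0,0,0,0.75]
    - [0,0,0,0,0.75]
    - [0,0,-0.1,0,0.75]
    - [0,0,-0.25,0,0.75]
    - [0,0,-0.45,0,0.75]
    - [0,0,-0.6,0,0.75]
    - [0,0,-0.6,0,0.75]
    - [0,0,-0.6,0,0.75]

```text
time_s: 7.92
ee_pos: [522.2, 6.8, 184.4]
ee_rot: [-180.0, 0.3, -171.0]
force: [-0.3, -0.8, -0.4]
gripper_width: 68.8
gripper_force: 0.0
```

Run:
```python
from h import *
np.set_printoptions(precision=1,suppress=True)
s=state();ci,im=shot("wrist","w3");print(s["ee_pos"],s["ee_rot"],s["time_s"],s["force"]);print(proj(ci,[[521.5,6,92],[473,-41,100],[461,36.5,100]]))
```

```text
[522.2   6.8 184.4] [-180.     0.3 -171. ] 7.9167 [-0.3 -0.8 -0.4]
[[315.1 236.2]
 [251.4 151.7]
 [380.  152.1]]
```

View pics/w3.png

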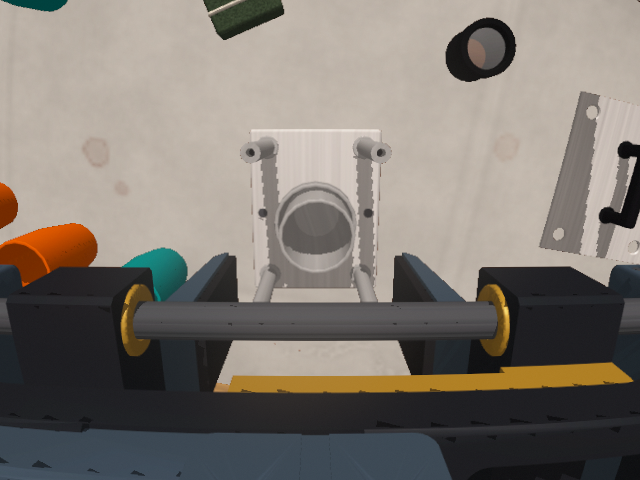

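The cup is nested, with its rim at about (316,233), concentric with the outer cup. The posts show at (250,152) and (381,152), and the cover is at the right, with its handle at about (625,185).

>>> servo_tool:
  rows:
    - [0,0.2,0,0.05,0.75]
    - [0,0.4,0,0.1,0.75]
    - [0,0.6,0,0.1,0.75]
    - [0,0.8,0,0.1,0.75]
    - [0,0.987,0,0.1,0.75]
    - [0,0.987,0,0.1,0.75]
    - [0,0.987,0,0.1,0.75]

```text
time_s: 8.55
ee_pos: [488.6, 203.0, 180.5]
ee_rot: [-179.9, -0.2, -179.7]
force: [0.4, 0.1, -0.7]
gripper_width: 68.0
gripper_force: 0.0
```

>>> servo_tool:
  rows:
    - [0.1,0.16,0,0,0.75]
    - [0.21,0.32,0,0,0.75]
    - [0.21,0.32,0,0,0.75]
    - [0.21,0.32,0,0,0.75]
    - [0.21,0.32,0,0,0.75]
    - [0.21,0.32,0,0,0.75]

```text
time_s: 9.05
ee_pos: [448.6, 264.2, 182.1]
ee_rot: [-179.9, -0.0, 179.9]
force: [0.1, -0.0, 0.1]
gripper_width: 68.5
gripper_force: 0.0
```

Run:
```python
from h import *
np.set_printoptions(precision=1,suppress=True)
im=cv2.imread("pics/w3.png")[:,:,::-1].copy()
s=state();ci,im=shot("wrist","w4");print(s["ee_pos"],s["ee_rot"],s["time_s"],s["force"]);print(proj(ci,[[395,226,4],[395,306,4],[420,266,38],[480,266,38]]))
```

```text
[448.6 264.2 182.1] [-179.9   -0.   179.9] 9.05 [ 0.1 -0.   0.1]
[[270.1 150.2]
 [366.1 150. ]
 [318.3 184.9]
 [318.3 259.9]]
```

View pics/w4.png

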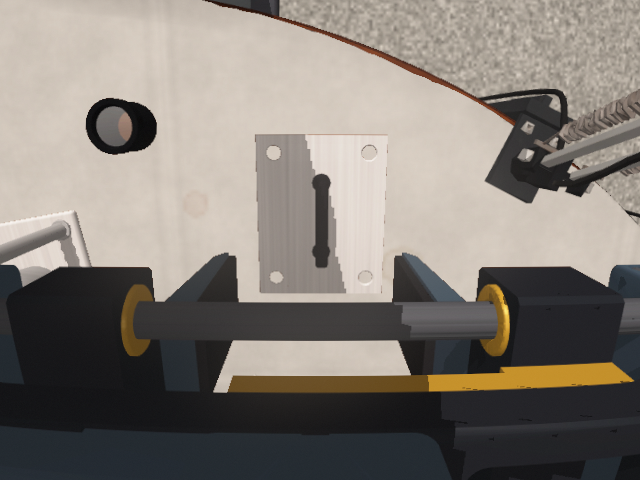

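The wrist view shows plate holes at (274,152), (369,152), (277,277) and (366,278), with the bar from about (322,176) to (321,267).

Run:
```python
from h import *
np.set_printoptions(precision=1,suppress=True)
ci=vision.camera_info("wrist")
p=cast(ci,[[274,152.5],[369,152.5],[277,277],[366,278]],4);print(p,p.mean(0))
for i,j in((0,1),(2,3),(2,0),(3,1)): d=p[i]-p[j];print(np.linalg.norm(d),np.degrees(np.arctan2(d[1],d[0])))
print(cast(ci,[[322,176],[321,267],[321.5,221]],38))
s=state();print(s["ee_pos"])
```

```text
[[397.  229.4   4. ]
 [397.2 308.7   4. ]
 [506.7 229.3   4. ]
 [507.9 309.1   4. ]] [452.2 269.1   4. ]
79.29388085351701 -90.10219705653023
79.8010257444111 -90.81192244386804
109.69742673121559 -0.050678923833737635
110.68748034870305 0.20820895097237754
[[413.4 268.9  38. ]
 [486.1 268.2  38. ]
 [448.4 268.6  38. ]]
[448.7 264.3 182.2]
```

>>> servo_tool:
  rows:
    - [-0.016,0.023,0.2,0,0.6]
    - [-0.016,0.023,0.4,0,0.6]
    - [-0.016,0.023,0.6,0,0.6]
    - [-0.016,0.023,0.72,0,0.6]
    - [-0.016,0.023,0.8,0,0.6]
    - [-0.016,0.023,0.842,0,0.6]
    - [-0.016,0.023,0.842,0,0.6]
    - [-0.016,0.023,0.842,0,0.6]
    - [-0.016,0.023,0.842,0,0.6]
  force: 40

```text
time_s: 9.85
ee_pos: [452.5, 270.6, 15.4]
ee_rot: [179.9, 0.1, -180.0]
force: [0.5, 0.6, -0.3]
gripper_width: 54.9
gripper_force: 0.0
```

>>> servo_tool:
  rows:
    - [0,0,0,0,0]
    - [0,0,0,0,0]
    - [0,0,0,0,0]
    - [0,0,0,0,0]
    - [0,0,0,0,0]
    - [0,0,0,0,0]
    - [0,0,0,0,0]
    - [0,0,0,0,0]
    - [0,0,0,0,0]
    - [0,0,0,0,0]

```text
time_s: 10.68
ee_pos: [451.2, 270.2, 14.2]
ee_rot: [-180.0, -0.0, -180.0]
force: [0.5, -0.6, 0.9]
gripper_width: 9.4
gripper_force: 40.0
```

>>> servo_tool:
  rows:
    - [0,0,-0.1,0,0]
    - [0,0,-0.25,0,0]
    - [0,0,-0.4,0,0]
    - [0,0,-0.55,0,0]
    - [0,0,-0.7,0,0]
    - [0,0,-0.8,0,0]
    - [0,-0.1,-0.8,0,0]
    - [0,-0.25,-0.8,0,0]
    - [0,-0.4,-0.8,0,0]
    - [0,-0.55,-0.8,0,0]
    - [0,-0.7,-0.8,0,0]
    - [0,-0.85,-0.8,0,0]
    - [0,-0.95,-0.8,0,0]
    - [0,-1,-0.8,0,0]
    - [0,-1,-0.8,0,0]
    - [0,-1,-0.8,0,0]

```text
time_s: 12.02
ee_pos: [451.4, 70.7, 174.0]
ee_rot: [179.9, -0.0, 180.0]
force: [0.5, 0.2, -2.7]
gripper_width: 9.6
gripper_force: 40.0
```

>>> servo_tool:
  rows:
    - [-0.08,-0.08,0,-0.03,0]
    - [-0.16,-0.16,0,-0.06,0]
    - [-0.24,-0.24,0,-0.1,0]
    - [-0.32,-0.3,0,-0.1,0]
    - [-0.345,-0.32,0,-0.1,0]
    - [-0.345,-0.32,0,-0.1,0]
    - [-0.345,-0.32,0,-0.1,0]
    - [-0.345,-0.32,0,-0.1,0]
    - [-0.345,-0.32,0,-0.1,0]

```text
time_s: 12.77
ee_pos: [519.6, 7.4, 174.1]
ee_rot: [180.0, -0.0, -170.9]
force: [0.1, 0.4, -2.1]
gripper_width: 9.6
gripper_force: 40.0
```

Run:
```python
from h import *
np.set_printoptions(precision=1,suppress=True)
s=state();ci,im=shot("wrist","w5");print(s["ee_pos"],s["ee_rot"],s["time_s"],s["force"])
```

```text
[519.6   7.4 174.1] [ 180.    -0.  -170.9] 12.7667 [ 0.1  0.4 -2.1]
```

View pics/w5.png

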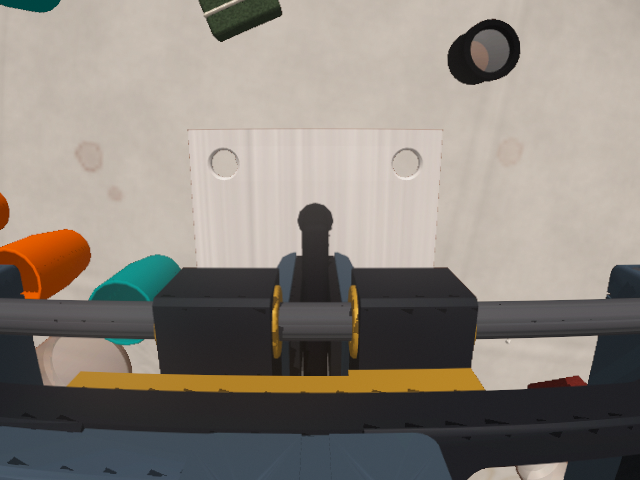

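The plate is held with its near holes at (224,163) and (406,163), level in the picture.

Run:
```python
from h import *
np.set_printoptions(precision=1,suppress=True)
ci=vision.camera_info("wrist")
p=cast(ci,[[224,163],[406,163]],163.9);d=p[1]-p[0];L=np.linalg.norm(d);d/=L
x=np.array([d[1],-d[0],0]);print(p,L,np.degrees(np.arctan2(x[1],x[0])),"c",p.mean(0)+55*x,state()["ee_pos"])
```

```text
[[472.  -41.3 163.9]
 [459.5  37.3 163.9]] 79.55850801485842 9.039786666667018 c [520.1   6.6 163.9] [519.7   7.2 174.2]
```

>>> servo_tool:
  rows:
    - [-0.007,-0.003,0.05,0,0]
    - [-0.007,-0.003,0.1,0,0]
    - [-0.007,-0.003,0.15,0,0]
    - [-0.007,-0.003,0.19,0,0]
    - [-0.007,-0.003,0.22,0,0]
    - [-0.007,-0.003,0.22,0,0]
    - [-0.007,-0.003,0.22,0,0]
    - [-0.007,-0.003,0.22,0,0]
    - [-0.007,-0.003,0.22,0,0]

```text
time_s: 13.57
ee_pos: [522.4, 6.0, 130.6]
ee_rot: [-180.0, 0.1, -171.0]
force: [0.2, 0.5, -1.0]
gripper_width: 9.6
gripper_force: 40.0
```

Run:
```python
from h import *
np.set_printoptions(precision=1,suppress=True)
s=state();ci,im=shot("wrist","w6");ct,it=shot("top","top6");print(s["ee_pos"],s["ee_rot"],s["time_s"],s["force"])
a=cv2.resize(im[130:200,190:440],None,fx=3.2,fy=3.2,interpolation=cv2.INTER_CUBIC)
b=cv2.resize(it[205:295,280:370],None,fx=4,fy=4,interpolation=cv2.INTER_CUBIC)
o=np.zeros((a.shape[0]+360,800,3),np.uint8);o[:a.shape[0],:a.shape[1]]=a;o[a.shape[0]:,:360]=b
cs,is_=shot("side","side6");u,v=proj(cs,[521,6,115])[0].astype(int);c=cv2.resize(is_[v-50:v+50,u-60:u+60],(432,360),interpolation=cv2.INTER_CUBIC);o[a.shape[0]:,364:796]=c
cv2.imwrite("pics/c6.png",o[:,:,::-1]);print(u,v,a.shape)
```

```text
[522.4   6.  130.6] [-180.     0.1 -171. ] 13.5667 [ 0.2  0.5 -1. ]
315 228 (224, 800, 3)
```

View pics/c6.png

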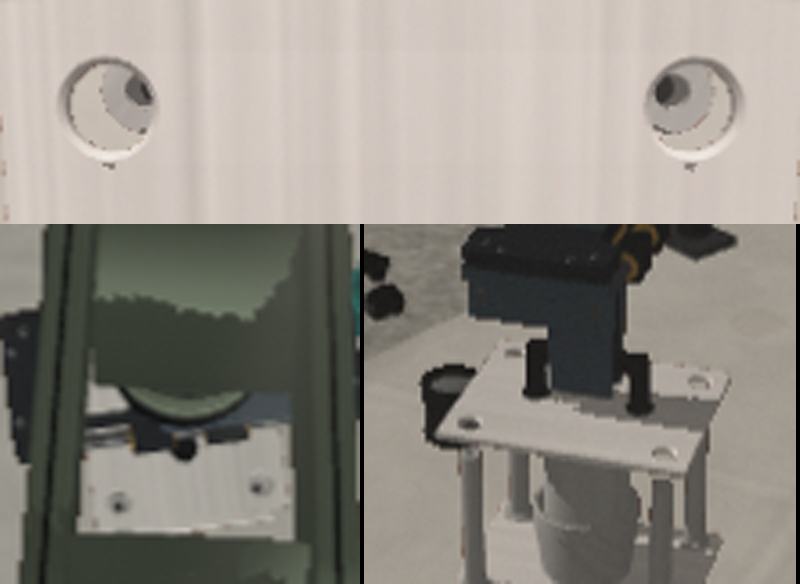

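The wrist crop shows cover holes at about (108,108) and (694,108), with post holes visible inside at about (145,89) and (669,89). The side view shows the plate level above the posts and clear of them. In the top view both near post holes sit in their holes.

Run:
```python
from h import *
np.set_printoptions(precision=1,suppress=True)
ci=vision.camera_info("wrist")
f=lambda p,z:cast(ci,(np.array(p,float)+.5)/3.2-.5+[190,130],z)
z=130.6-14.2+4
h=f([[108,108],[694,108]],z);q=f([[145,89],[669,89]],100)
print(h,q,(q-h),(q-h).mean(0),np.linalg.norm(h[0]-h[1]),np.linalg.norm(q[0]-q[1]))
ct=vision.camera_info("top");g=lambda p,z:cast(ct,(np.array(p,float)-[0,224]+.5)/4-.5+[280,205],z)
h=g([[120,504],[262,487]],z);q=g([[119,502],[259,486]],100);print("top",h,q,(q-h).mean(0))
```

```text
[[474.6 -42.7 120.4]
 [462.1  36.3 120.4]] [[473.1 -41.6 100. ]
 [460.7  36.6 100. ]] [[ -1.5   1.  -20.4]
 [ -1.4   0.3 -20.4]] [ -1.5   0.7 -20.4] 79.97255386976114 79.25545908269886
top [[460.2  37.  120.4]
 [472.2 -42.6 120.4]] [[462.7  37.8 100. ]
 [474.3 -42.1 100. ]] [  2.3   0.7 -20.4]
```

>>> servo_tool:
  rows:
    - [0.006,0.004,0,0,0]
    - [0.006,0.004,0,0,0]
    - [0.006,0.004,0,0,0]
    - [0.006,0.004,0,0,0]
    - [0.006,0.004,0,0,0]
    - [0.006,0.004,0,0,0]
    - [0.006,0.004,0,0,0]
    - [0.006,0.004,0,0,0]

```text
time_s: 14.38
ee_pos: [520.6, 6.6, 130.1]
ee_rot: [180.0, -0.0, -171.0]
force: [-0.2, -0.2, -1.7]
gripper_width: 9.9
gripper_force: 40.0
```

Run:
```python
from h import *
s=state();ci,im=shot("wrist","w7");ct,it=shot("side","side7");print(s["ee_pos"],s["ee_rot"],s["time_s"],s["force"],ci["T"][:3,3])
a=np.hstack([cv2.resize(im[142:186,x:x+44],(396,396),interpolation=cv2.INTER_CUBIC) for x in (202,385)])
cv2.imwrite("pics/c7.png",a[:,:,::-1])
```

```text
[520.60971083   6.60714062 130.11963495] [ 1.79996345e+02 -4.77347682e-06 -1.70962440e+02] 14.3833 [-0.15012185 -0.22654379 -1.72853344] [454.2360715   -4.43892758 301.1702678 ]
```

View pics/c7.png

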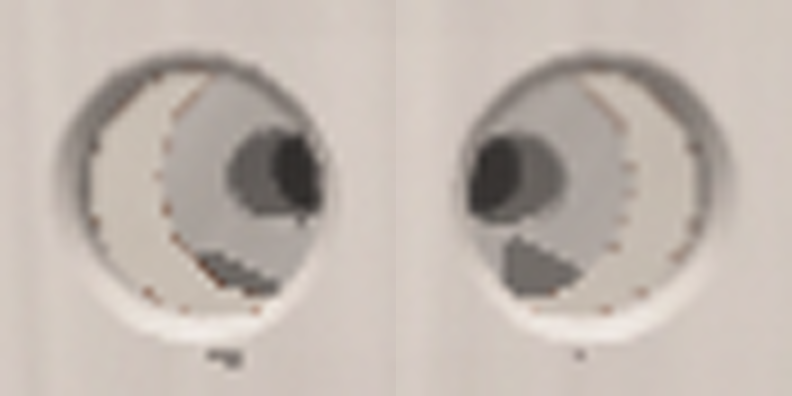

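The close crop shows both threaded holes: (273,172) in the left hole centred at (196,196), and (124,176) local in the right hole centred at (201,196).

Run:
```python
from h import *
np.set_printoptions(precision=1,suppress=True)
ci=vision.camera_info("wrist")
f=lambda p,z:cast(ci,(np.array(p,float)+.5)/9-.5+[[202,142],[385,142]],z)
h=f([[196,196],[201,196]],119.9);q=f([[273,172],[124,176]],100)
print(h,q,q-h,(q-h).mean(0),np.linalg.norm(h[0]-h[1]),np.linalg.norm(q[0]-q[1]))
for v in (h,q): d=v[1]-v[0]; print(np.degrees(np.arctan2(-d[0],d[1])))
```

```text
[[473.  -42.1 119.9]
 [460.5  37.1 119.9]] [[473.2 -42.3 100. ]
 [460.8  37.3 100. ]] [[  0.2  -0.1 -19.9]
 [  0.3   0.2 -19.9]] [  0.2   0.  -19.9] 80.21003519345847 80.55263964177792
8.981616161488503
8.829558806189349
```

Aligned to within 0.3 mm, the plate is level, and the underside is about 16 mm above the posts, so I'm handing in.

```bash
python3 -c "
from h import *
print(job_done())"
```

```text
the job is handed in; nothing more can be done
None
```

The loose cup is nested and released in the holder's cup, and the arm is holding the cover still and level about 16 mm above the posts. The two near holes measured within 0.3 mm of their threaded holes, and the far two are hidden from the wrist camera but should follow since yaw matches to 0.2°. I handed the job in at about 14 s and got no verdict back.

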